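Empty the tipping jar and lock its cap again

TASK

Turn the orange cap of the clear jar on the tipping stand anticlockwise by a quarter turn and lift it off, then press the stand's blue plate all the way down so that the jar tips and both brass nuts fall into the catch tray. Let the jar swing back upright, put the cap back on and turn it clockwise a quarter turn until it is locked, with its grip bar pointing along the tray as it was at the start; leave the nuts lying in the tray.

Things in the scene. Friction and masses are not known exactly. Their poses are not given: they have to be found in the camera images.
- stand: Fixed grey stand. Origin: on the bench under the clear jar's axis; -x along the catch tray (x -130..50, y +-56, walls 26 mm high). Jar: rim 49 across, 145 above bench, pivots at z 85 between cheeks (y +-44). Blue press plate: 74 mm disc at x 0, y -125, top z 134; pushed down 45 mm to its stop (8 to 11 N, e.g. with the held cap) it tips the jar 140 deg to -x; let go, all springs back in 1 s
- cap: Orange bayonet cap, 60 g, 72 mm wide. Origin: centre of skirt underside (z 129 when on jar). Deck top 21 mm up; on it a grip bar 52 along x, 12 thick, 21 to 45 mm up: pinch across y. Locked when bar is along the stand's x (starts so; stop 3-6 deg on). Turned 62-115 deg anticlockwise from above (best 85) it lifts off, clear after 25 mm, and goes back on; 2 mm play. 9 mm high = not engaged
- nut_1: Round brass nut, loose, 16 mm across, 10 mm high, 15 g. Origin: centre of its underside; z along its hole. Starts at the bottom of the jar, and comes out only by tipping.
- nut_2: Second brass nut, the same; starts on top of the first one in the jar.
There are look-alikes about, which are no part of the job. There is more than one size of the cap; the job needs the smallest.

How it is judged:
On the way, in this order (a step that is already met when the one before it is completed fails the run):
1. the cap is turned loose and lifted clear of the jar (z of cap in the frame of stand above 0.145 m), for 0.1 s.
2. both nuts have been tipped into the catch tray while the cap is off (x of nut_1 in the frame of stand between -0.13 and 0.05 m and y of nut_1 in the frame of stand between -0.056 and 0.056 m and z of each of nut_1, nut_2 in the frame of stand below 0.028 m and x of nut_2 in the frame of stand between -0.13 and 0.05 m and y of nut_2 in the frame of stand between -0.056 and 0.056 m and (horizontal distance between cap and stand above 0.03 m or z of cap in the frame of stand above 0.145 m)), for 0.2 s.
At the end, for the whole second after the job is handed in: Both nuts lie at rest inside the catch tray (origin less than 28 mm above the bench); the cap is back down on the upright jar (within 10 mm sideways and 5 mm of its seated height, tilted less than 10 degrees) and locked, its grip bar within 20 degrees of the stand's x (x of nut_1 in the frame of stand between -0.13 and 0.05 m and y of nut_1 in the frame of stand between -0.056 and 0.056 m and z of each of nut_1, nut_2 in the frame of stand below 0.028 m and x of nut_2 in the frame of stand between -0.13 and 0.05 m and y of nut_2 in the frame of stand between -0.056 and 0.056 m and horizontal distance between cap and stand below 0.01 m and z of cap in the frame of stand between 0.124 and 0.134 m and angle between cap's own z axis and vertical below 0.17 rad and angle between the x axis of cap and the x axis of stand, either way round below 0.35 rad and linear speed of each of cap, nut_1, nut_2 below 0.02 m/s); the robot touches nothing.
It also fails if it takes over 58 s, if anything falls off the work surface, if the arm or the gripper's body presses on something with over 40 N, if the wrist force passes 120 N, or if a joint passes its speed limit or range.

ROBOT

A 6-joint arm with a two-finger parallel gripper is mounted at the origin on a cart in front of the work surface, level with it; the furniture and walls round the work are solid. World frame = base frame: x ahead of the robot, y to its left, z up, the work surface at z = 0. Lengths are in m, angles in rad, forces in N, time in s.
With the tool pointing down it reaches from about 0.4 to 0.925 m from the base axis. Payload 12.5 kg.
Tool frame: the origin (TCP) lies at the very end of the fingers, on their centre line; the grasp point (between the pads) lies 19 mm behind it (grip_depth is the distance from the TCP to the grasp point, in m); z points along the fingers, y is the line along which they close (so a half turn about z gives the same grasp; the last joint's range is limited). The gripper opens to 95 mm and grips with 3 to 60 N. Pads are 20 mm wide; open, the fingers measure 119 mm over their backs; the gripper's body (75 mm by 180 mm) begins 59 mm behind the grasp point.
Start: joints at [1.216, 0.491, 1.559, -0, 1.092, -0.106], TCP at [0.154, 0.606, 0.215] pointing down, gripper open.
Joint ranges: [-3.1, 3.1], [-0.84, 2.19], [0.05, 2.79], [-1.13, 4.28], [0.06, 2.93], [-2.69, 2.69]. Speed limits (rad/s): [2.22, 2.22, 2.79, 3.14, 3.14, 3.14].

INTERFACE

Orientations are given as [roll, pitch, yaw] about the fixed x, y, z axes, in that order (R = Rz(yaw) Ry(pitch) Rx(roll)).
In Python, from plant import * gives the robot as it stands. The module is installed in compiled form; this text tells all that it offers.
- The arm moves only by the tool apply_moves, never from a script. Its argument "motion" is a list of rows, each an object with "dp": the shift along the world's x, y, z in mm, a list of three; "roll": the turn about the world's z in rad; "hand": the finger opening in mm, from 0 to 95.1. In form: [{"dp": [x, y, z], "roll": roll, "hand": hand}, ...]. A call has 1 to 20 rows; each row shifts and turns the commanded pose from where the row before left it; what a row does not reach is not made up. A row lasts 1/12 s, in which the tool goes at most 41.7 mm and 7.16 degrees, less where a joint would pass 70% of its speed; a pose out of reach is approached as far as the arm can. A call with a gripper value outside its range is refused whole. The fingers move at their own pace and stop on an object; "newtons" is the grip in N (left out, the last holds). Time passes only in rows, so rows that do not move let the fingers close. It gives the time, the measured TCP pose, the force, the opening and the grip force at its end, in the units of the state.
- get_state(): the state, without advancing time (a new reading comes with each control period).
- camera(name): name is "scene" or "top" or "wrist"; returns the picture (384x512x3 uint8, red, green, blue); there is no depth.
- calibration(name): a dict with "fov_y" (degrees; the focal length in pixels is half the picture's height over the tangent of half this angle, whatever the lens; pixels are square), "cx", "cy" (the principal point, pixels), "pose" (4x4, takes a point from camera to world coordinates); the wrist camera has in their place "mount" (4x4, takes a point from camera to tool coordinates, whose origin is the TCP and whose axes are the flange's). Camera axes: x right, y up, looking along -z (the intrinsics and any distortion apply to the point x, -y, -z); pixel columns grow to the right and rows downward; lengths in m; the calibration is good to about 2 mm. A picture is of the moment at which its call begins: read the wrist's pose just before it. calibration takes no time and is no camera call.
- job_done(): hands the job in; it is judged then, once.
Trained networks look in the newest picture that a camera, given by its name, has taken for a name from the list of things; names that differ only in an ending like _2 or _b are one class to them, and where a whole thing is asked for, a point or a joint stands for the part that bears it (a point fixed in the world has none). Each returns a list of dicts, best first, with "p" (0 to 1); they miss things now and then, are a little off and sometimes report something else, mostly with a low value. They report only what shows in the picture. A call takes as long as a camera call. They do not tell look-alikes from the thing itself.
- spot_in(camera, name): "box" ([centre column, centre row, width, height] in pixels, round what is visible of it).
The state is a dict: "clock": time; "joints": joint angles; "qd": joint speeds; "tau": joint torques, N m; "position": TCP position; "tcp_rot": TCP orientation; "contact_force": force on the tool from outside, world axes, zero at the start; "moment": the same for the moment, N m; "gripper_width": finger opening in m; "finger_force": force on a finger pad.
Only numpy, scipy, OpenCV 4.12 (cv2) and the standard library are available. Lean on these libraries where they do the work, as an engineer would, in place of code of your own. Each camera call takes 0.05 s, during which the arm holds its last target. There are 200 camera calls.

## Working session

There is one attempt and no reset: what is moved stays moved. The work goes in short steps, Python scripts to look and compute and a tool call to move; the robot and the scene stay as the last step left them, time stands still between calls to the robot, and variables do not carry over. Pictures are saved under pics/ and viewed, at most 10 in all, crops included, and the job is handed in when it is done.

Besides the shell and the picture viewer there is one more tool, called as a command line: name --argument value ..., lists and objects as JSON in quotes. apply_moves: Moves the arm, as the interface text tells. Its arguments: {"type":"object","properties":{"motion":{"type":"array"},"newtons":{"type":"number"}},"required":["motion"]}

```bash
mkdir -p pics; cat > h.py <<'E'
from plant import *
import numpy as np, cv2
def snap(n,f=None):
    im=camera(n)
    if f: cv2.imwrite('pics/'+f,im[:,:,::-1])
    return im
E
python3 - <<'E'
from h import *
a=snap('scene');b=snap('top')
cv2.imwrite('pics/a.png',np.hstack([a,b])[:,:,::-1][::1])
im=cv2.resize(np.hstack([a,b]),(800,300));cv2.imwrite('pics/a.png',im[:,:,::-1])
cv2.imwrite('pics/s.png',a[:,:,::-1]);cv2.imwrite('pics/t.png',b[:,:,::-1])
for c in('scene','top'):
    print(c,{k:np.round(v,4).tolist() if k=='pose' else v for k,v in calibration(c).items()})
    for n in('stand','cap'): print(n,[(round(d['p'],2),np.round(d['box']).tolist()) for d in spot_in(c,n)])
print(calibration('wrist'));print(get_state())
E
```

```text
scene {'fov_y': 50.09360274952392, 'cx': 254.17301126893605, 'cy': 197.43859307200347, 'pose': [[0.5195, 0.5735, -0.6334, -0.0184], [-0.8545, 0.3492, -0.3846, -0.1586], [0.0006, 0.741, 0.6715, 0.6968], [0.0, 0.0, 0.0, 1.0]]}
stand [(0.58, [406.0, 288.0, 153.0, 106.0])]
cap [(0.82, [168.0, 206.0, 45.0, 42.0]), (0.58, [389.0, 233.0, 41.0, 44.0])]
top {'fov_y': 56.73680634099685, 'cx': 251.23954808711395, 'cy': 183.97817480440838, 'pose': [[-0.0195, 0.996, -0.0872, 0.4647], [-0.9997, -0.018, 0.0175, 0.1694], [0.0159, 0.0875, 0.996, 0.9736], [0.0, 0.0, 0.0, 1.0]]}
stand [(0.81, [373.0, 191.0, 102.0, 75.0])]
cap [(0.93, [165.0, 208.0, 39.0, 34.0]), (0.88, [358.0, 175.0, 29.0, 30.0]), (0.84, [292.0, 211.0, 39.0, 39.0])]
{'fov_y': 62.804159287759205, 'cx': 254.04414020142957, 'cy': 195.94883460664863, 'mount': array([[ 1.21561801e-03,  9.57229451e-01,  2.89327325e-01,
         8.24819769e-02],
       [ 9.99999226e-01, -1.24070150e-03, -9.67106994e-05,
         1.79707109e-04],
       [ 2.66394517e-04,  2.89327218e-01, -9.57230218e-01,
        -1.71060276e-01],
       [ 0.00000000e+00,  0.00000000e+00,  0.00000000e+00,
         1.00000000e+00]])}
{'clock': 0.3, 'joints': array([ 1.21640745e+00,  4.91148510e-01,  1.55905510e+00, -8.07478271e-06,
        1.09168951e+00, -1.05606330e-01]), 'qd': array([-0.0008966 , -0.00123381, -0.00126894, -0.00147136,  0.00069445,
        0.00103693]), 'tau': array([-8.86395046e-04, -6.11936331e+01, -2.58066881e+01,  6.92655123e-02,
        4.61716228e-02, -5.70423231e-05]), 'position': array([0.15385547, 0.60571261, 0.21445301]), 'tcp_rot': array([-3.14129310e+00, -2.45481713e-05,  2.89281383e+00]), 'contact_force': array([0.08505115, 0.47943664, 0.8071588 ]), 'moment': array([ 0.05144424,  0.00027512, -0.00233931]), 'finger_force': 0.0, 'gripper_width': 0.09536674291674972}
```

View pics/t.png

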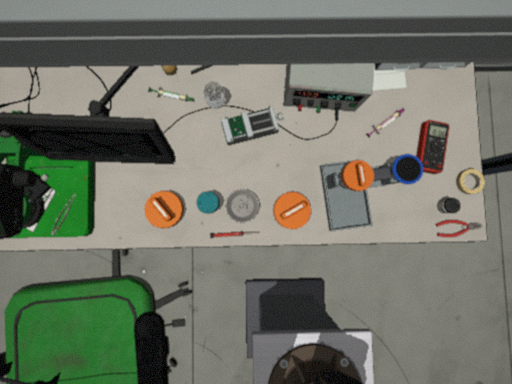

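View pics/s.png

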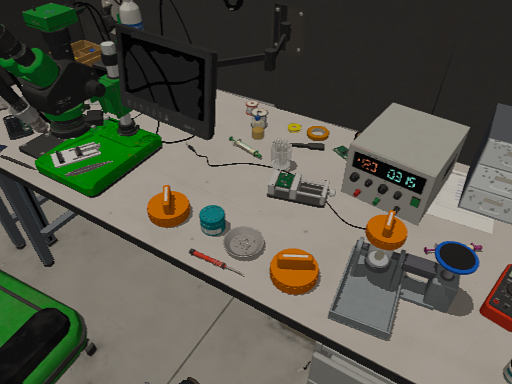

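The top view shows the jar cap at (358,175), which is the smallest of the three. The blue plate is at (407,169) and the tray runs from the jar down toward the robot. I'll measure these now.

```bash
cat >> h.py <<'E'
def calib(n,st=None):
    c=calibration(n); f=192/np.tan(np.radians(c['fov_y'])/2)
    if 'pose' in c: T=c['pose']
    else:
        from scipy.spatial.transform import Rotation as R
        T=np.eye(4); T[:3,:3]=R.from_euler('xyz',st['tcp_rot']).as_matrix(); T[:3,3]=st['position']; T=T@c['mount']
    return f,c['cx'],c['cy'],T
def ray(n,uv,z,st=None):
    f,cx,cy,T=calib(n,st); d=T[:3,:3]@np.array([(uv[0]-cx)/f,-(uv[1]-cy)/f,-1]); o=T[:3,3]
    return o+d*(z-o[2])/d[2]
def proj(n,P,st=None):
    f,cx,cy,T=calib(n,st); p=(np.asarray(P)-T[:3,3])@T[:3,:3]
    return np.array([cx+f*p[0]/-p[2], cy-f*p[1]/-p[2]])
def mask(im,lo,hi,box=None):
    m=cv2.inRange(cv2.cvtColor(im,cv2.COLOR_RGB2HSV),lo,hi)
    if box: k=np.zeros_like(m); x0,y0,x1,y1=box; k[y0:y1,x0:x1]=1; m*=k
    return m
def blobs(m,a=50):
    r=[]
    for c in cv2.findContours(m,cv2.RETR_EXTERNAL,cv2.CHAIN_APPROX_NONE)[0]:
        if cv2.contourArea(c)>a: r.append((cv2.contourArea(c),cv2.boundingRect(c),cv2.minAreaRect(c),cv2.fitEllipse(c)))
    return sorted(r,key=lambda t:-t[0])
E
python3 - <<'E'
from h import *
t=cv2.imread('pics/t.png')[:,:,::-1].copy(); s=cv2.imread('pics/s.png')[:,:,::-1].copy()
print(t[175,350],t[170,361],t[182,422])
o=blobs(mask(t,(3,150,80),(20,255,255),(335,150,385,200)))[0]
b=blobs(mask(t,(100,130,60),(125,255,255),(385,150,430,190)))[0]
print(o);print(b)
print('cap',ray('top',o[3][0],.15),'plate',ray('top',b[3][0],.134))
o2=blobs(mask(s,(3,150,80),(20,255,255),(355,200,420,255)))[0];b2=blobs(mask(s,(100,130,60),(125,255,255),(430,230,485,280)))[0]
print(o2[3],b2[3]); print('plate scene',ray('scene',b2[3][0],.134))
# tray corners bottom
for uv in[(321,166),(329,230),(371,222),(362,160)]: print(uv,ray('top',uv,.026))
# bar: bright strip
cv2.imwrite('pics/c.png',np.hstack([cv2.resize(t[140:240,310:430],None,fx=3.3,fy=3.3,interpolation=2),cv2.resize(s[190:290,340:460],None,fx=3.3,fy=3.3,interpolation=2)])[:,:,::-1])
E
```

```text
[209 113  50] [199 186 172] [169 162 151]
(710.5, (342, 161, 32, 30), ((357.5, 175.5), (29.0, 31.0), 90.0), ((357.42303466796875, 175.2690887451172), (29.076969146728516, 31.188657760620117), 97.40071868896484))
(661.0, (392, 155, 31, 29), ((407.0, 169.0), (28.0, 30.0), 90.0), ((407.2288818359375, 168.70384216308594), (28.178373336791992, 29.96034812927246), 91.0131607055664))
cap [ 0.55277205 -0.09410409  0.15      ] plate [ 0.56817876 -0.21987571  0.134     ]
((386.09515380859375, 231.02638244628906), (36.719669342041016, 40.46152114868164), 103.9505844116211) ((456.3764343261719, 257.47821044921875), (29.606382369995117, 45.24252700805664), 113.66031646728516)
plate scene [ 0.56300552 -0.22139491  0.134     ]
(321, 166) [ 0.59290601 -0.03626154  0.026     ]
(329, 230) [ 0.42130308 -0.05127602  0.026     ]
(371, 222) [ 0.44019009 -0.16439956  0.026     ]
(362, 160) [ 0.60734149 -0.14811924  0.026     ]
```

View pics/c.png

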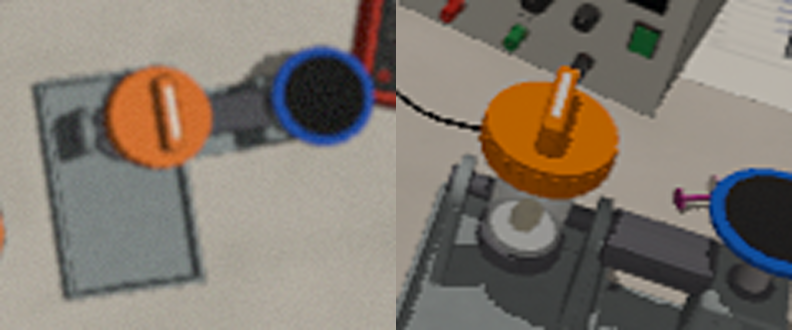

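Two cues agree on the stand. The cap is at about (0.554, -0.095) with yaw about 0.115 rad, and the tray centre gives (0.555, -0.0955). I'll go above it with tool yaw 0.115, which leaves joint 6 room for the turn.

apply_moves --motion '[{"dp": [20, -31, 8], "roll": -0.1157, "hand": 50}, {"dp": [20, -31, 8], "roll": -0.1157, "hand": 50}, {"dp": [20, -31, 8], "roll": -0.1157, "hand": 50}, {"dp": [20, -31, 8], "roll": -0.1157, "hand": 50}, {"dp": [20, -31, 8], "roll": -0.1157, "hand": 50}, {"dp": [20, -31, 8], "roll": -0.1157, "hand": 50}, {"dp": [20, -31, 8], "roll": -0.1157, "hand": 50}, {"dp": [20, -31, 8], "roll": -0.1157, "hand": 50}, {"dp": [20, -31, 8], "roll": -0.1157, "hand": 50}, {"dp": [20, -31, 8], "roll": -0.1157, "hand": 50}, {"dp": [14, -28, 0], "roll": -0.1157, "hand": 50}, {"dp": [14, -28, 0], "roll": -0.1157, "hand": 50}, {"dp": [14, -28, 0], "roll": -0.1157, "hand": 50}, {"dp": [14, -28, 0], "roll": -0.1157, "hand": 50}, {"dp": [14, -28, 0], "roll": -0.1157, "hand": 50}, {"dp": [14, -28, 0], "roll": -0.1157, "hand": 50}, {"dp": [14, -28, 0], "roll": -0.1157, "hand": 50}, {"dp": [14, -28, 0], "roll": -0.1157, "hand": 50}, {"dp": [14, -28, 0], "roll": -0.1157, "hand": 50}, {"dp": [14, -28, 0], "roll": -0.1157, "hand": 50}]'

```text
clock: 1.97
position: [0.4943, 0.0142, 0.2948]
tcp_rot: [3.141, -0.0, 0.573]
contact_force: [1.3, 1.1, -0.5]
gripper_width: 0.0499
finger_force: 0.0
```

apply_moves --motion '[{"dp": [14, -28, 0], "roll": -0.1157, "hand": 50}, {"dp": [14, -28, 0], "roll": -0.1157, "hand": 50}, {"dp": [14, -28, 0], "roll": -0.1157, "hand": 50}, {"dp": [14, -28, 0], "roll": -0.1157, "hand": 50}, {"dp": [0, 0, 0], "roll": 0, "hand": 50}, {"dp": [0, 0, 0], "roll": 0, "hand": 50}]'

```text
clock: 2.47
position: [0.55, -0.0974, 0.2941]
tcp_rot: [-3.141, 0.001, 0.114]
contact_force: [-0.2, -0.5, -0.3]
gripper_width: 0.0504
finger_force: 0.0
```

```bash
python3 - <<'E'
from h import *
st=get_state(); w=snap('wrist','w1.png'); print(st['position'],st['tcp_rot'],st['clock'],st['joints'])
for b in blobs(mask(w,(3,150,80),(20,255,255)),400): print(b, ray('wrist',b[3][0],.15,st))
for b in blobs(mask(w,(100,130,60),(125,255,255)),300): print('blue',b, ray('wrist',b[3][0],.134,st))
E
```

```text
[ 0.54999066 -0.09737579  0.29406188] [-3.14121718e+00  9.03369825e-04  1.14357899e-01] 2.4667 [-2.93488004e-01  3.23373980e-01  1.61293995e+00 -1.45869896e-05
  1.20625693e+00  1.16295580e+00]
(3669.0, (218, 144, 70, 70), ((252.51539611816406, 178.37692260742188), (68.83927154541016, 68.83927154541016), 7.125016689300537), ((252.2931671142578, 178.57789611816406), (68.1585464477539, 68.65219116210938), 65.41593933105469)) [ 0.55450953 -0.09480656  0.15      ]
(3599.5, (117, 165, 71, 67), ((152.0, 198.0), (66.0, 70.0), 90.0), ((151.64979553222656, 198.1487274169922), (65.86282348632812, 69.74112701416016), 89.90650177001953)) [0.52131718 0.00775157 0.15      ]
(1447.5, (395, 57, 68, 112), ((439.5755920410156, 111.91950988769531), (52.80133056640625, 113.21556091308594), 24.775142669677734), ((443.63409423828125, 112.76968383789062), (62.954715728759766, 121.36294555664062), 27.776342391967773)) [ 0.64104636 -0.27148134  0.15      ]
blue (3350.5, (335, 143, 68, 65), ((368.5, 175.0), (64.0, 67.0), 90.0), ((368.3125, 175.05905151367188), (62.192020416259766, 68.6298599243164), 56.57304382324219)) [ 0.56890506 -0.21901271  0.134     ]
```

View pics/w1.png

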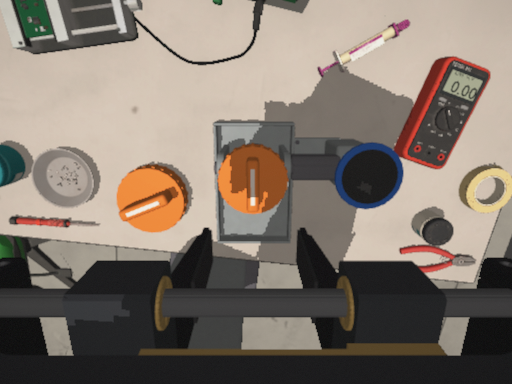

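The bar and tray are vertical in the wrist view: the cap is at (252,178) and the plate at (368,175). Both confirm the stand at (0.5545, -0.0948) with yaw 0.115. Descending to grasp.

apply_moves --motion '[{"dp": [4.5, 2.6, -35], "roll": 0, "hand": 50}, {"dp": [0, 0, -35], "roll": 0, "hand": 50}, {"dp": [0, 0, -30], "roll": 0, "hand": 50}, {"dp": [0, 0, -25], "roll": 0, "hand": 40}, {"dp": [0, 0, -15], "roll": 0, "hand": 40}, {"dp": [0, 0, 0], "roll": 0, "hand": 40}, {"dp": [0, 0, 0], "roll": 0, "hand": 5}, {"dp": [0, 0, 0], "roll": 0, "hand": 5}, {"dp": [0, 0, 0], "roll": 0, "hand": 5}, {"dp": [0, 0, 0], "roll": 0, "hand": 5}]' --newtons 40

```text
clock: 3.35
position: [0.5547, -0.0935, 0.1559]
tcp_rot: [3.141, -0.002, 0.116]
contact_force: [-0.6, 0.8, 0.4]
gripper_width: 0.0184
finger_force: 0.0
```

apply_moves --motion '[{"dp": [0, -1, -3], "roll": 0, "hand": 18}, {"dp": [0, 0, 0], "roll": 0, "hand": 5}, {"dp": [0, 0, 0], "roll": 0, "hand": 5}, {"dp": [0, 0, 0], "roll": 0, "hand": 5}, {"dp": [0, 0, 0], "roll": 0, "hand": 5}]'

```text
clock: 3.77
position: [0.5544, -0.0947, 0.1517]
tcp_rot: [3.141, -0.0, 0.116]
contact_force: [0.0, -0.8, -0.1]
gripper_width: 0.0118
finger_force: 40.0
```

apply_moves --motion '[{"dp": [0, 0, 0], "roll": 0.06, "hand": 5}, {"dp": [0, 0, 0], "roll": 0.12, "hand": 5}, {"dp": [0, 0, 0], "roll": 0.12, "hand": 5}, {"dp": [0, 0, 0], "roll": 0.12, "hand": 5}, {"dp": [0, 0, 0], "roll": 0.12, "hand": 5}, {"dp": [0, 0, 0], "roll": 0.12, "hand": 5}, {"dp": [0, 0, 0], "roll": 0.12, "hand": 5}, {"dp": [0, 0, 0], "roll": 0.12, "hand": 5}, {"dp": [0, 0, 0], "roll": 0.12, "hand": 5}, {"dp": [0, 0, 0], "roll": 0.12, "hand": 5}, {"dp": [0, 0, 0], "roll": 0.12, "hand": 5}, {"dp": [0, 0, 0], "roll": 0.12, "hand": 5}, {"dp": [0, 0, 0], "roll": 0.12, "hand": 5}, {"dp": [0, 0, 0], "roll": 0, "hand": 5}, {"dp": [0, 0, 0], "roll": 0, "hand": 5}]'

```text
clock: 5.02
position: [0.5544, -0.0946, 0.1517]
tcp_rot: [3.141, 0.0, 1.612]
contact_force: [0.6, 0.4, 0.7]
gripper_width: 0.0117
finger_force: 40.0
```

apply_moves --motion '[{"dp": [0, 0, 3], "roll": 0, "hand": 5}, {"dp": [0, 0, 4], "roll": 0, "hand": 5}, {"dp": [0, 0, 5], "roll": 0, "hand": 5}, {"dp": [0, 0, 0], "roll": 0, "hand": 5}]'

```text
clock: 5.35
position: [0.5548, -0.0947, 0.1648]
tcp_rot: [3.14, 0.0, 1.615]
contact_force: [0.6, -0.1, -0.6]
gripper_width: 0.0116
finger_force: 40.0
```

apply_moves --motion '[{"dp": [0, 0, 8], "roll": 0, "hand": 5}, {"dp": [0, 0, 10], "roll": 0, "hand": 5}, {"dp": [0, 0, 15], "roll": 0, "hand": 5}, {"dp": [0, 0, 15], "roll": 0, "hand": 5}, {"dp": [0, 0, 10], "roll": 0, "hand": 5}, {"dp": [0, 0, 0], "roll": 0, "hand": 5}]'

```text
clock: 5.85
position: [0.5552, -0.0948, 0.2243]
tcp_rot: [3.138, 0.001, 1.616]
contact_force: [0.1, -0.9, 0.3]
gripper_width: 0.0121
finger_force: 40.0
```

```bash
python3 - <<'E'
from h import *
st=get_state(); a=snap('scene'); w=snap('wrist'); print(st['position'],st['tcp_rot'],st['clock'])
cv2.imwrite('pics/l1.png',np.hstack([cv2.resize(a[120:320,330:512],(364,400)),cv2.resize(w,(436,327))[:, :] if 0 else cv2.copyMakeBorder(cv2.resize(w,(436,327)),0,73,0,0,0)])[:,:,::-1])
E
```

```text
[ 0.55516181 -0.09482531  0.22426748] [3.13780345e+00 1.31444461e-03 1.61585406e+00] 5.85
```

View pics/l1.png

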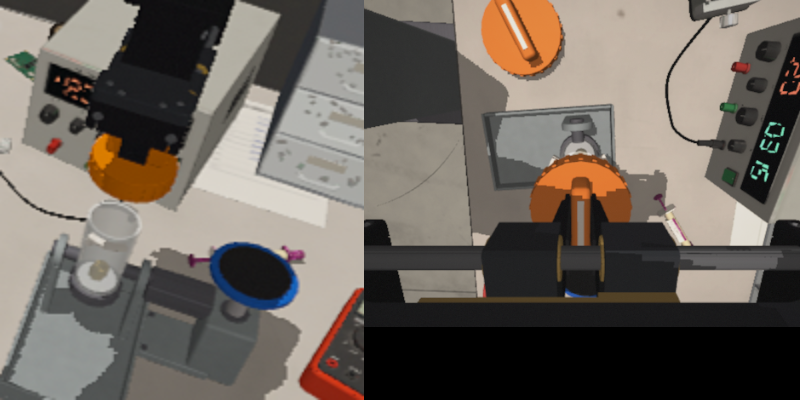

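The cap is off and held in the gripper, and the nuts are visible at the bottom of the open jar. Next I'll carry the cap over the plate.

apply_moves --motion '[{"dp": [2, -20, 0], "roll": 0, "hand": 5}, {"dp": [4, -35, 0], "roll": 0, "hand": 5}, {"dp": [4, -35, 0], "roll": 0, "hand": 5}, {"dp": [3.4, -34.2, 0], "roll": 0, "hand": 5}, {"dp": [0, 0, -20], "roll": 0, "hand": 5}, {"dp": [0, 0, -25], "roll": 0, "hand": 5}, {"dp": [0, 0, -15], "roll": 0, "hand": 5}, {"dp": [0, 0, 0], "roll": 0, "hand": 5}, {"dp": [0, 0, 0], "roll": 0, "hand": 5}]' --newtons 60

```text
clock: 6.7
position: [0.5674, -0.2187, 0.1607]
tcp_rot: [-3.14, -0.001, 1.616]
contact_force: [-0.3, 0.2, -0.7]
gripper_width: 0.0118
finger_force: 60.0
```

apply_moves --motion '[{"dp": [0, 0, -4], "roll": 0, "hand": 5}, {"dp": [0, 0, -4], "roll": 0, "hand": 5}, {"dp": [0, 0, -4], "roll": 0, "hand": 5}, {"dp": [0, 0, -4], "roll": 0, "hand": 5}, {"dp": [0, 0, -4], "roll": 0, "hand": 5}, {"dp": [0, 0, -4], "roll": 0, "hand": 5}, {"dp": [0, 0, -4], "roll": 0, "hand": 5}, {"dp": [0, 0, -4], "roll": 0, "hand": 5}, {"dp": [0, 0, -4], "roll": 0, "hand": 5}, {"dp": [0, 0, -4], "roll": 0, "hand": 5}, {"dp": [0, 0, -4], "roll": 0, "hand": 5}, {"dp": [0, 0, 0], "roll": 0, "hand": 5}, {"dp": [0, 0, 0], "roll": 0, "hand": 5}]'

```text
clock: 7.78
position: [0.5684, -0.2189, 0.1191]
tcp_rot: [3.139, 0.001, 1.616]
contact_force: [-1.2, 1.2, 8.6]
gripper_width: 0.0118
finger_force: 60.0
```

apply_moves --motion '[{"dp": [0, 0, -3], "roll": 0, "hand": 5}, {"dp": [0, 0, -3], "roll": 0, "hand": 5}, {"dp": [0, 0, -1], "roll": 0, "hand": 5}, {"dp": [0, 0, 0], "roll": 0, "hand": 5}, {"dp": [0, 0, 0], "roll": 0, "hand": 5}]'

```text
clock: 8.2
position: [0.5684, -0.219, 0.1123]
tcp_rot: [3.139, 0.001, 1.616]
contact_force: [-0.5, 0.6, 8.8]
gripper_width: 0.012
finger_force: 60.0
```

apply_moves --motion '[{"dp": [0, 0, -1], "roll": 0, "hand": 5}, {"dp": [0, 0, -1], "roll": 0, "hand": 5}, {"dp": [0, 0, 0], "roll": 0, "hand": 5}, {"dp": [0, 0, 0], "roll": 0, "hand": 5}, {"dp": [0, 0, 0], "roll": 0, "hand": 5}]'

```text
clock: 8.62
position: [0.5684, -0.219, 0.1106]
tcp_rot: [3.139, 0.001, 1.616]
contact_force: [-3.0, 0.9, 12.9]
gripper_width: 0.0117
finger_force: 60.0
```

```bash
python3 - <<'E'
from h import *
st=get_state(); a=snap('scene'); t=snap('top'); print(st['clock'])
for c in('scene','top'): print([(round(d['p'],2),np.round(d['box']).tolist()) for d in spot_in(c,'nut_1')])
cv2.imwrite('pics/n1.png',np.hstack([cv2.resize(a[200:350,310:460],(400,400),interpolation=2),cv2.resize(t[140:240,310:410],(400,400),interpolation=2)])[:,:,::-1])
E
```

```text
8.6167
[(0.41, [368.0, 295.0, 11.0, 7.0])]
[]
```

View pics/n1.png

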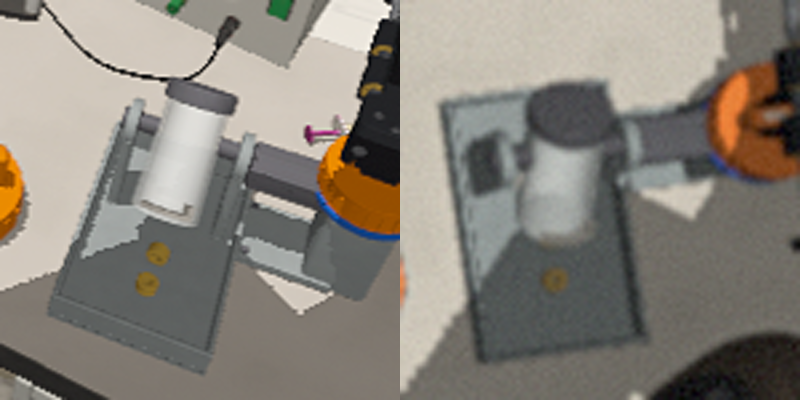

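Both nuts lie in the tray, at crop positions (158,252) and (148,284), and the plate hit its stop (force rose to 13 N). Releasing the plate gently.

apply_moves --motion '[{"dp": [0, 0, 4], "roll": 0, "hand": 5}, {"dp": [0, 0, 5], "roll": 0, "hand": 5}, {"dp": [0, 0, 5], "roll": 0, "hand": 5}, {"dp": [0, 0, 5], "roll": 0, "hand": 5}, {"dp": [0, 0, 5], "roll": 0, "hand": 5}, {"dp": [0, 0, 5], "roll": 0, "hand": 5}, {"dp": [0, 0, 5], "roll": 0, "hand": 5}, {"dp": [0, 0, 5], "roll": 0, "hand": 5}, {"dp": [0, 0, 5], "roll": 0, "hand": 5}, {"dp": [0, 0, 5], "roll": 0, "hand": 5}, {"dp": [0, 0, 14], "roll": 0, "hand": 5}, {"dp": [0, 0, 25], "roll": 0, "hand": 5}, {"dp": [0, 0, 25], "roll": 0, "hand": 5}, {"dp": [0, 0, 0], "roll": 0, "hand": 5}, {"dp": [-2, 20, 0], "roll": 0, "hand": 5}, {"dp": [-4, 35, 0], "roll": 0, "hand": 5}, {"dp": [-4, 35, 0], "roll": 0, "hand": 5}, {"dp": [-3.4, 34.2, 0], "roll": 0, "hand": 5}, {"dp": [0, 0, 0], "roll": 0, "hand": 5}, {"dp": [0, 0, 0], "roll": 0, "hand": 5}]'

```text
clock: 10.48
position: [0.5543, -0.0931, 0.2219]
tcp_rot: [3.141, 0.0, 1.619]
contact_force: [0.3, -1.0, -0.1]
gripper_width: 0.0118
finger_force: 60.0
```

```bash
python3 - <<'E'
from h import *
st=get_state(); a=snap('scene'); w=snap('wrist'); print(st['clock'],st['position'],st['tcp_rot'])
cv2.imwrite('pics/l2.png',np.hstack([cv2.resize(a[120:320,330:512],(364,400)),cv2.copyMakeBorder(cv2.resize(w,(436,327)),0,73,0,0,0)])[:,:,::-1])
E
```

```text
10.4833 [ 0.55428001 -0.09308575  0.2218707 ] [3.14107645e+00 2.03550559e-04 1.61875535e+00]
```

View pics/l2.png

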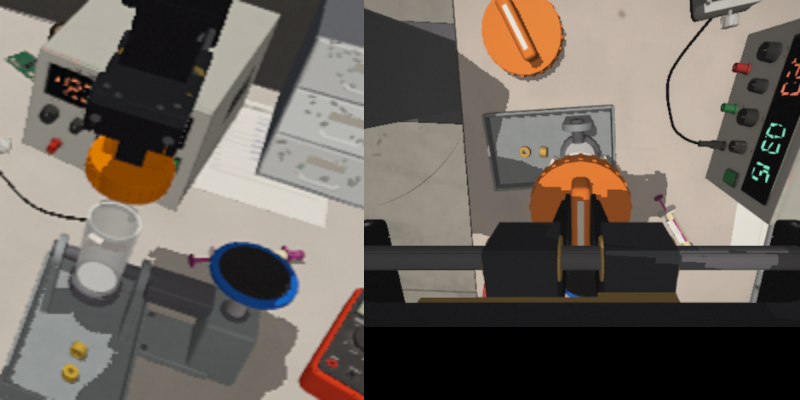

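The jar is upright and empty, both nuts are in the tray, and the cap sits in the grip as before. Lowering it.

apply_moves --motion '[{"dp": [0, 0, -15], "roll": 0, "hand": 5}, {"dp": [0, 0, -20], "roll": 0, "hand": 5}, {"dp": [0, 0, -4], "roll": 0, "hand": 5}, {"dp": [0, 0, 0], "roll": 0, "hand": 5}, {"dp": [0, 0, 0], "roll": 0, "hand": 5}]' --newtons 40

```text
clock: 11.0
position: [0.5546, -0.0954, 0.183]
tcp_rot: [-3.142, 0.0, 1.615]
contact_force: [0.3, -0.6, -0.8]
gripper_width: 0.0119
finger_force: 40.0
```

apply_moves --motion '[{"dp": [0, 0, -4], "roll": 0, "hand": 5}, {"dp": [0, 0, -4], "roll": 0, "hand": 5}, {"dp": [0, 0, -4], "roll": 0, "hand": 5}, {"dp": [0, 0, -4], "roll": 0, "hand": 5}, {"dp": [0, 0, -4], "roll": 0, "hand": 5}, {"dp": [0, 0, -4], "roll": 0, "hand": 5}, {"dp": [0, 0, -4], "roll": 0, "hand": 5}, {"dp": [0, 0, -2], "roll": 0, "hand": 5}, {"dp": [0, 0, 0], "roll": 0, "hand": 5}, {"dp": [0, 0, 0], "roll": 0, "hand": 5}]'

```text
clock: 11.83
position: [0.5544, -0.0946, 0.1526]
tcp_rot: [-3.142, -0.0, 1.616]
contact_force: [0.1, 0.2, 0.1]
gripper_width: 0.0119
finger_force: 40.0
```

apply_moves --motion '[{"dp": [0, 0, -1], "roll": 0, "hand": 5}, {"dp": [0, 0, 0], "roll": -0.06, "hand": 5}, {"dp": [0, 0, 0], "roll": -0.12, "hand": 5}, {"dp": [0, 0, 0], "roll": -0.12, "hand": 5}, {"dp": [0, 0, 0], "roll": -0.12, "hand": 5}, {"dp": [0, 0, 0], "roll": -0.12, "hand": 5}, {"dp": [0, 0, 0], "roll": -0.12, "hand": 5}, {"dp": [0, 0, 0], "roll": -0.12, "hand": 5}, {"dp": [0, 0, 0], "roll": -0.12, "hand": 5}, {"dp": [0, 0, 0], "roll": -0.12, "hand": 5}, {"dp": [0, 0, 0], "roll": -0.12, "hand": 5}, {"dp": [0, 0, 0], "roll": -0.12, "hand": 5}, {"dp": [0, 0, 0], "roll": -0.12, "hand": 5}, {"dp": [0, 0, 0], "roll": -0.12, "hand": 5}, {"dp": [0, 0, 0], "roll": -0.02, "hand": 5}, {"dp": [0, 0, 0], "roll": 0, "hand": 5}, {"dp": [0, 0, 0], "roll": 0, "hand": 5}]'

```text
clock: 13.25
position: [0.5544, -0.0948, 0.1518]
tcp_rot: [3.141, -0.0, 0.1]
contact_force: [-0.8, -2.7, -0.2]
gripper_width: 0.0116
finger_force: 40.0
```

```bash
python3 - <<'E'
from h import *
st=get_state(); print(st['position'],st['tcp_rot'],st['contact_force'],st['moment'])
E
```

```text
[ 0.55443855 -0.09478342  0.15179476] [ 3.14121085e+00 -2.63211631e-04  9.96309531e-02] [-0.78035943 -2.67380287 -0.20931015] [-0.54233048  0.20390769  0.12718325]
```

apply_moves --motion '[{"dp": [0, 0, 1], "roll": 0, "hand": 5}, {"dp": [0, 0, 1], "roll": 0, "hand": 5}, {"dp": [0, 0, 0], "roll": 0, "hand": 5}]'

```text
clock: 13.5
position: [0.5544, -0.0947, 0.1537]
tcp_rot: [3.141, 0.0, 0.097]
contact_force: [-0.8, -2.6, -1.2]
gripper_width: 0.012
finger_force: 40.0
```

apply_moves --motion '[{"dp": [0, 0, 1], "roll": 0, "hand": 5}, {"dp": [0, 0, 1], "roll": 0, "hand": 5}, {"dp": [0, 0, 0], "roll": 0, "hand": 5}]'

```text
clock: 13.75
position: [0.5541, -0.0947, 0.1538]
tcp_rot: [-3.141, 0.002, 0.097]
contact_force: [4.6, -4.0, -23.2]
gripper_width: 0.0119
finger_force: 40.0
```

Pulling up 4 mm met 23 N of resistance, so the cap is locked. I'll go back down, release and retreat.

apply_moves --motion '[{"dp": [0, 0, -2], "roll": 0, "hand": 5}, {"dp": [0, 0, -2], "roll": 0, "hand": 5}, {"dp": [0, 0, 0], "roll": 0, "hand": 5}, {"dp": [0, 0, 0], "roll": 0, "hand": 40}, {"dp": [0, 0, 0], "roll": 0, "hand": 40}, {"dp": [0, 0, 0], "roll": 0, "hand": 40}, {"dp": [0, 0, 0], "roll": 0, "hand": 40}, {"dp": [0, 0, 10], "roll": 0, "hand": 40}, {"dp": [0, 0, 25], "roll": 0, "hand": 40}, {"dp": [0, 0, 35], "roll": 0, "hand": 40}, {"dp": [0, 0, 35], "roll": 0, "hand": 40}, {"dp": [0, 0, 35], "roll": 0, "hand": 40}, {"dp": [0, 0, 0], "roll": 0, "hand": 40}, {"dp": [0, 0, 0], "roll": 0, "hand": 40}]'

```text
clock: 14.92
position: [0.5548, -0.0946, 0.2942]
tcp_rot: [3.14, -0.004, 0.096]
contact_force: [0.1, 0.1, 0.2]
gripper_width: 0.0401
finger_force: 0.0
```

```bash
python3 - <<'E'
from h import *
st=get_state(); a=snap('scene'); w=snap('wrist'); print(st['clock'],st['position'],st['tcp_rot'])
b=blobs(mask(w,(3,150,80),(20,255,255),(200,120,310,230)),400)[0]; print(b[3], ray('wrist',b[3][0],.15,st))
cv2.imwrite('pics/e.png',np.hstack([cv2.resize(a[120:320,330:512],(364,400)),cv2.copyMakeBorder(cv2.resize(w,(436,327)),0,73,0,0,0)])[:,:,::-1])
E
```

```text
14.9167 [ 0.55476508 -0.09461927  0.29416617] [ 3.13997845 -0.0040784   0.09609841]
((254.25857543945312, 183.18771362304688), (68.38593292236328, 68.69490051269531), 74.75839233398438) [ 0.5553562  -0.09485444  0.15      ]
```

View pics/e.png

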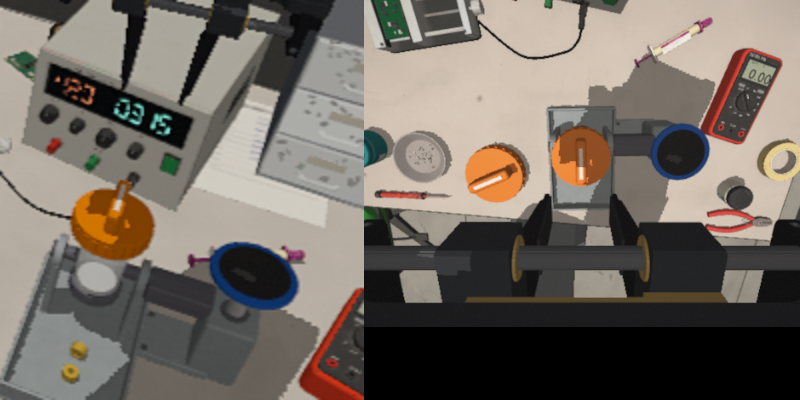

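The cap is seated with its bar along the tray, the nuts lie in the tray at (78,350) and (70,373), and the gripper is clear. Handing in.

```bash
python3 -c "
from plant import *
print(job_done())"
```

```text
the job is handed in; nothing more can be done
None
```

The job is handed in at about 15 s on the robot clock: both nuts are in the catch tray, the cap is back on the upright jar and locked (it held against a 23 N pull) with its bar along the tray, and the gripper is clear; no verdict came back from the judge.

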